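Sort dryer service parts on the laundry folding table

TASK

Sort the dryer service parts on the folding table into their trays: lay both drum rollers flat in the square tray, stand both levelling feet upright in the round dish, and lay the coin acceptor flat, lengthwise and about in the middle, in the long tray. The acceptor is locked in its test cradle: swing the hold-down bar well up (nearly upright) while the acceptor is still in place, and only then slide it out forwards from under the rear lip. Let go of everything and leave all parts resting on the tray floors.

Things in the scene. Friction and masses are not known exactly. Their poses are not given: they have to be found in the camera images.
- roller_a: Dryer drum roller lying flat: black rubber wheel, 50 mm diameter and 26 mm high, with a white hub rising 2 mm more (28 mm over all). Origin at the centre of its underside, z up along its axis.
- roller_b: Dryer drum roller lying flat: black rubber wheel, 50 mm diameter and 26 mm high, with a white hub rising 2 mm more (28 mm over all). Origin at the centre of its underside, z up along its axis. The same as the other roller.
- foot_a: Levelling foot standing upright: round black rubber base of 40 mm diameter, 10 mm high, steel collar and hexagon nut (20 mm across corners) up to 23 mm, then a steel stud of 12 mm diameter, top 60 mm above the underside. Origin at the centre of the underside, z up along the stud.
- foot_b: Levelling foot standing upright: round black rubber base of 40 mm diameter, 10 mm high, steel collar and hexagon nut (20 mm across corners) up to 23 mm, then a steel stud of 12 mm diameter, top 60 mm above the underside. Origin at the centre of the underside, z up along the stud. The same as the other foot.
- acceptor: Grey coin acceptor, body 110 (x) x 46 (y) x 36 mm high, 0.28 kg. Origin: centre of the body's underside, z up; steel face at -x. Bar groove across its top at x 13 to 27 mm. Rear tongue (to x = 67 mm, 10 mm high) sits 10 mm under a fixed lip: slide level along -x over 20 mm, then lift. Stands on the fixed cradle's 8 mm plate; rails 10 mm above the plate beside x 5 to 55 mm, front half free to grip.
- tray_square: Square grey open tray, fixed, outside 134 x 134 mm, 18 mm high, walls and floor 4 mm thick (inside 126 x 126 mm). Origin at the centre of its underside, x and y along its sides, z up. For the rollers.
- dish: Round grey open dish, fixed, outside diameter 124 mm at the foot and 132 mm at the rim, 18 mm high, floor and wall 4 mm thick. Origin at the centre of its underside, z up. For the levelling feet.
- tray_long: Long narrow grey open tray, fixed, outside 178 mm (its x) by 94 mm (its y), 18 mm high, walls and floor 4 mm thick (inside 170 x 86 mm). Origin at the centre of its underside, z up. For the coin acceptor.
- bail (a joint): Angle (rad) of the hold-down bar, a steel U-shaped bail: 0 when down across the acceptor (starts at 0 to 0.03), growing as it swings up and to the rear (the acceptor's +x); 1.57 upright, stop at 1.8. Friction hinge: it stays where it is left; about 2 N at the grip moves it.
- bail_grip (a point): Middle of the bar's black grip sleeve: 14 mm diameter, 43 mm long, parallel to the hinge, on the acceptor's +y side (64 mm from its middle line), 44 mm above the table when down. Hinge line: 55 mm from it towards the acceptor's +x, also 44 mm up. Site axes turn with the bar: y along the sleeve, x to the hinge; parallel to the acceptor's when down. The sleeve may turn in the fingers.

How it is judged:
On the way:
1. The hold-down bar is swung up (over 1.0 rad) while the coin acceptor is still in its cradle (moved less than 12 mm) (value of joint bail above 1 rad and distance of acceptor from where it was at the start of the episode below 0.012 m), for 0.2 s.
At the end, for the whole second after the job is handed in: Resting flat or upright (0.15 rad) on the tray floors: rollers in the square tray and feet in the dish, centres within 45 mm of the middle; the acceptor in the long tray, lengthwise within 0.35 rad either way round, within 36 mm along and 25 mm across; all under 20 mm/s (x of roller_a in the frame of tray_square between -0.045 and 0.045 m and y of roller_a in the frame of tray_square between -0.045 and 0.045 m and z of each of roller_a, roller_b in the frame of tray_square below 0.01 m and angle between each of roller_a, roller_b, foot_a, foot_b, acceptor's own z axis and vertical below 0.15 rad and x of roller_b in the frame of tray_square between -0.045 and 0.045 m and y of roller_b in the frame of tray_square between -0.045 and 0.045 m and horizontal distance between each of foot_a, foot_b and dish below 0.045 m and z of each of foot_a, foot_b in the frame of dish below 0.01 m and x of acceptor in the frame of tray_long between -0.036 and 0.036 m and y of acceptor in the frame of tray_long between -0.025 and 0.025 m and z of acceptor in the frame of tray_long below 0.01 m and angle between the x axis of acceptor and the x axis of tray_long, either way round below 0.35 rad and linear speed of each of roller_a, roller_b, foot_a, foot_b, acceptor below 0.02 m/s); the robot touches nothing.
It also fails if it takes over 144 s, if anything falls off the work surface, if the arm or the gripper's body presses on something with over 40 N, if the wrist force passes 120 N, or if a joint passes its speed limit or range.

ROBOT

A 6-joint arm with a two-finger parallel gripper is mounted at the origin on the work surface. World frame = base frame: x ahead of the robot, y to its left, z up, the work surface at z = 0. Lengths are in m, angles in rad, forces in N, time in s.
With the tool pointing down it reaches from about 0.35 to 0.775 m from the base axis. Payload 5.5 kg.
Tool frame: the origin (TCP) lies on the centre line of the jaws, within the pads' length; the fingertips stand 11 mm ahead of it and the grasp point (between the pads) lies 8 mm behind it (env.tip_extent is the distance from the TCP to the fingertips, in m); z points along the fingers, y is the line along which they close (so a half turn about z gives the same grasp; the last joint's range is limited). The gripper opens to 85 mm and grips with 20 to 120 N. Pads are 22 mm wide; open, the fingers measure 114 mm over their backs; the gripper's body (76 mm by 85 mm) begins 54 mm behind the grasp point. The pads swing forward as they close: fully open they stand 13 mm farther back than shut.
Start: joints at [-1.39, 0.313, 0.046, 1.304, 0, 1.431], TCP at [0.181, -0.546, 0.242] pointing down, gripper open.
Joint ranges: [-2.76, 2.76], [-0.86, 1.69], [-1.03, 1.26], [-2.2, 2.34], [-1.47, 1.5], [-3.14, 3.14]. Speed limits (rad/s): [2.57, 2.57, 3.14, 3.14, 3.14, 3.14].

INTERFACE

Orientations are given as a unit quaternion [w, x, y, z].
In Python, from workcell import env gives the robot as it stands.
- The arm moves only by the shell command python3 -m jog 'ROWS' [FORCE]. ROWS is JSON, a list of rows, each a list of 5 numbers: the gripper's target within -1 to 1 (shut at 1, half-way at 0, fully open at -1), then the shift along the tool's x, y, z in m, then the turn about the tool's z in degrees. In form: [[fingers, tx, ty, tz, turn], ...]. A call has 1 to 5 rows; each row shifts and turns the commanded pose from where the row before left it, along the tool's axes as they then stand; what a row does not reach is not made up. A row lasts 1/12 s, in which the tool goes at most 41.7 mm and 7.16 degrees, less where a joint would pass 70% of its speed; a pose out of reach is approached as far as the arm can. A call is refused whole if a number of a shift passes 0.0417 or a number of a turn 7.16, either way. A call with a gripper value outside its range is refused whole. The fingers move at their own pace and stop on an object; FORCE is the grip in N (left out, the last holds). Time passes only in rows, so rows that do not move let the fingers close. It gives the time, the measured TCP pose, the force, the opening and the grip force at its end, in the units of the state.
- env.get_state(): the state, without advancing time (a new reading comes with each control period).
- env.read_camera(name): name is "scene" or "top"; returns a dict with "img" (400x640x3 uint8, red, green, blue), "fov_y" (degrees; the focal length in pixels is half the picture's height over the tangent of half this angle, whatever the lens; pixels are square), "cx", "cy" (the principal point, pixels), "D" ([k1, k2, p1, p2, k3] as OpenCV has them; the pictures are not rectified), "T" (4x4, takes a point from camera to world coordinates). Camera axes: x right, y up, looking along -z (the intrinsics and any distortion apply to the point x, -y, -z); pixel columns grow to the right and rows downward; lengths in m; the calibration is good to about 2 mm. A picture is of the moment at which its call begins. There is no depth.
- env.hand_in(): hands the job in; it is judged then, once.
The state is a dict: "clock": time; "joint_pos": joint angles; "qvel": joint speeds; "tau": joint torques, N m; "tcp_pos": TCP position; "orientation": TCP orientation; "wrist_force": force on the tool from outside, world axes, zero at the start; "ft_torque": the same for the moment, N m; "finger_gap": finger opening in m; "grip_force": force on a finger pad.
Only numpy, scipy, OpenCV 4.12 (cv2) and the standard library are available. Lean on these libraries where they do the work, as an engineer would, in place of code of your own. Each camera call takes 0.05 s, during which the arm holds its last target. There are 200 camera calls.

## Working session

There is one attempt and no reset: what is moved stays moved. The work goes in short steps, Python scripts to look and compute and a shell command to move; the robot and the scene stay as the last step left them, time stands still between calls to the robot, and variables do not carry over. Pictures are saved under pics/ and viewed, at most 17 in all, crops included, and the job is handed in when it is done.

```bash
mkdir -p pics; cat > h.py <<'E'
import numpy as np, cv2
from workcell import env
def cam(n): return env.read_camera(n)
def K(c):
    h=c["img"].shape[0]; f=h/2/np.tan(np.radians(c["fov_y"])/2)
    return np.array([[f,0,c["cx"]],[0,f,c["cy"]],[0,0,1]])
def ray(c,uv):
    p=cv2.undistortPoints(np.array([[uv]],float),K(c),np.array(c["D"],float))[0,0]
    T=np.array(c["T"]); return T[:3,3],T[:3,:3]@np.array([p[0],-p[1],-1])
def at(c,uv,z):
    o,d=ray(c,uv); return (o+d*(z-o[2])/d[2]).round(4)
def px(c,P):
    T=np.array(c["T"]); q=(np.atleast_2d(P)-T[:3,3])@T[:3,:3]; q=q*[1,-1,-1]
    return cv2.projectPoints(q,np.zeros(3),np.zeros(3),K(c),np.array(c["D"],float))[0][:,0].round(1)
def save(c,name,crop=None,s=1):
    im=c["img"][:,:,::-1]
    if crop: im=im[crop[1]:crop[3],crop[0]:crop[2]]
    cv2.imwrite("pics/"+name,cv2.resize(im,None,fx=s,fy=s,interpolation=cv2.INTER_CUBIC))
E
python3 - <<'E'
from h import *
import pickle
for n in("top","scene"):
    c=cam(n); save(c,n+"0.png",s=1.25); pickle.dump(c,open(n+".pkl","wb")); print(n,c["fov_y"],c["cx"],c["cy"],c["D"],np.array(c["T"]).round(3).tolist())
s=env.get_state(); print(s["tcp_pos"],s["orientation"],s["finger_gap"],env.tip_extent)
E
```

```text
top 49.545905014306314 318.89273045953644 197.8028665341203 [0.00664645 0.         0.         0.         0.        ] [[-0.112, 0.972, -0.209, 0.344], [-0.994, -0.108, 0.027, 0.047], [0.004, 0.21, 0.978, 1.057], [0.0, 0.0, 0.0, 1.0]]
scene 50.238142008734556 325.40883154475887 206.81122392265416 [0.01584476 0.         0.         0.         0.        ] [[0.196, -0.587, 0.785, 1.328], [0.981, 0.111, -0.162, -0.146], [0.008, 0.802, 0.598, 0.667], [0.0, 0.0, 0.0, 1.0]]
[ 0.18121863 -0.54523343  0.24148626] [-8.30788560e-04  9.87161687e-01  1.59721986e-01 -3.89367246e-05] 0.08536734457645027 0.011
```

View pics/top0.png

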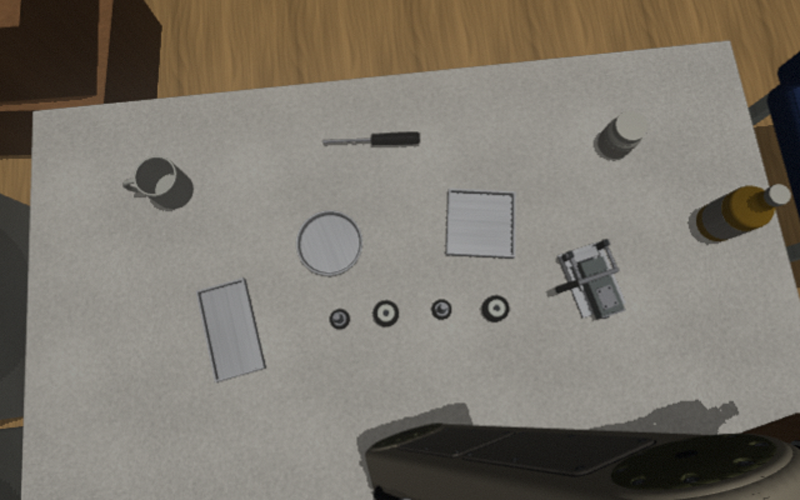

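View pics/scene0.png

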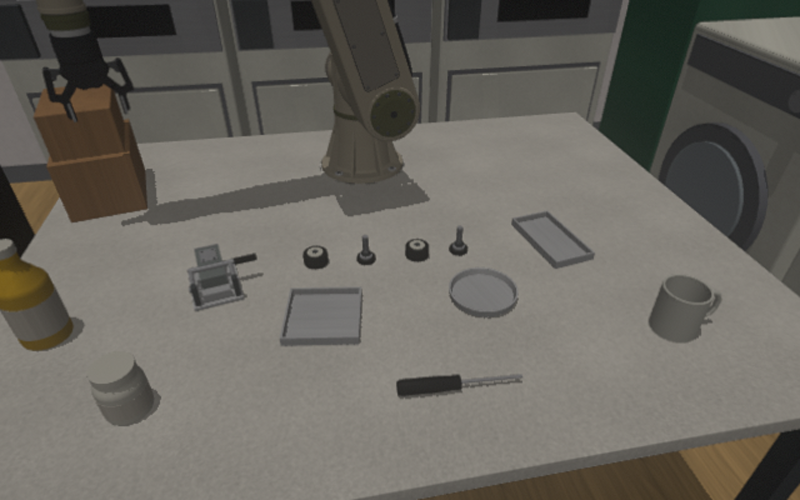

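The top picture shows the long tray at about (232,330), dish (330,244), square tray (480,224), parts in a row at y≈310 (foot 339, roller 386, foot 441, roller 495), and the cradle at (590,285), with its grip at (563,291). I'll enlarge it.

```bash
python3 - <<'E'
from h import *
import pickle
c=pickle.load(open("top.pkl","rb")); save(c,"t1.png",(255,230,415,270),5); save(c,"t2.png",(430,180,510,265),7)
E
```

```text
(no output)
```

View pics/t1.png

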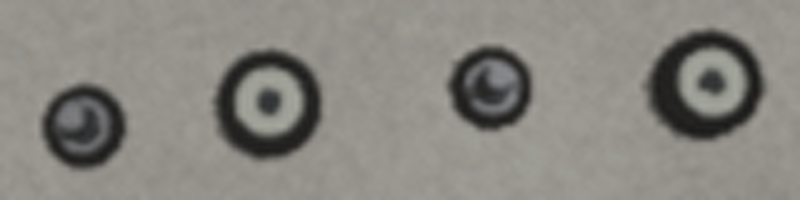

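View pics/t2.png

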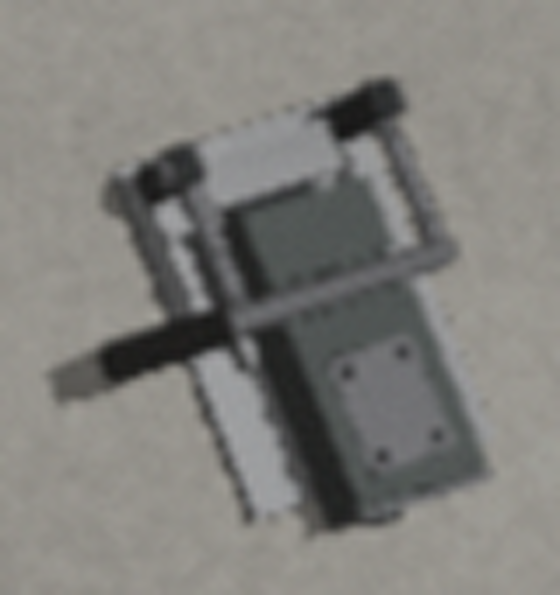

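The enlargements show foot 1 base at crop (84,126), roller 1 hub (269,101), foot 2 base (490,88) and roller 2 hub (711,82). On the acceptor, the top front corners are at (355,522) and (490,470), the rear ones near (235,205) and (350,170), and the sleeve runs from (103,370) to (232,325).

```bash
python3 - <<'E'
from h import *
import pickle
c=pickle.load(open("top.pkl","rb"))
t1=lambda u,v:((u+.5)/5-.5+255,(v+.5)/5-.5+230)
t2=lambda u,v:((u+.5)/7-.5+430,(v+.5)/7-.5+180)
for n,u,v,z in [("foot1",84,126,.01),("rol1",269,101,.028),("foot2",490,88,.01),("rol2",711,82,.028)]: print(n,at(c,t1(u,v),z)[:2])
P={n:at(c,t2(*uv),z) for n,uv,z in [("FL",(355,522),.044),("FR",(490,470),.044),("RL",(235,205),.044),("RR",(350,170),.044),("s1",(103,370),.044),("s2",(232,325),.044),("groovebarR",(450,250),.044),("hingeL",(185,165),.044)]}
for k,v in P.items(): print(k,v)
f=lambda a,b:np.degrees(np.arctan2(*(P[b]-P[a])[1::-1]))
print("axis FL-RL",f("FL","RL"),"FR-RR",f("FR","RR"),"perp",f("FR","FL")-90,"sleeve",f("s2","s1")-90, np.linalg.norm(P["s1"]-P["s2"]),np.linalg.norm(P["FL"]-P["FR"]))
print("sleeve mid",(P["s1"]+P["s2"])/2)
b=lambda u,v:(u/1.25,v/1.25)
sq=np.array([at(c,b(*q),.018) for q in[(447,191),(513,193),(514,257),(445,254)]]);print("sq",sq.mean(0),sq[:,:2].tolist())
lg=np.array([at(c,b(*q),.018) for q in[(200,291),(245,280),(265,368),(218,381)]]);print("lg",lg.mean(0),lg[:,:2].tolist())
d=np.array([at(c,b(*q),.018) for q in[(299,242),(361,242),(330,212),(330,275)]]);print("dish",(d[:2].mean(0)+d[2:].mean(0))/2,d[:,:2].tolist())
s=pickle.load(open("scene.pkl","rb"))
print("tall box pts in scene", )
E
```

```text
foot1 [0.4413 0.1473]
rol1 [0.4415 0.0576]
foot2 [ 0.4376 -0.0489]
rol2 [ 0.4272 -0.1518]
FL [ 0.3856 -0.339   0.044 ]
FR [ 0.3976 -0.387   0.044 ]
RL [ 0.4957 -0.3188  0.044 ]
RR [ 0.5033 -0.36    0.044 ]
s1 [ 0.445  -0.2645  0.044 ]
s2 [ 0.4552 -0.3104  0.044 ]
groovebarR [ 0.4723 -0.3884  0.044 ]
hingeL [ 0.5113 -0.3044  0.044 ]
axis FL-RL 10.396409761994809 FR-RR 14.329216221057848 perp 14.036243467926496 sleeve 12.528807709151494 0.04701967673219372 0.049477267507411916
sleeve mid [ 0.4501  -0.28745  0.044  ]
sq [ 0.5964   -0.146625  0.018   ] [[0.6701, -0.0909], [0.6512, -0.2219], [0.5217, -0.2035], [0.5426, -0.0702]]
lg [0.4431  0.35055 0.018  ] [[0.5229, 0.408], [0.5346, 0.321], [0.3643, 0.2926], [0.3506, 0.3806]]
dish [0.590425 0.15145  0.018   ] [[0.5983, 0.2118], [0.5848, 0.0908], [0.6525, 0.1462], [0.5261, 0.157]]
tall box pts in scene
```

```bash
cat >> h.py <<'E'
from scipy.spatial.transform import Rotation as Ro
def go(x,y,z,psi=None):
    """remaining shift in tool axes (mm) and turn (deg) to world target with tool-x yaw psi"""
    s=env.get_state(); q=np.array(s["orientation"]); R=Ro.from_quat(q[[1,2,3,0]]).as_matrix()
    d=R.T@(np.array([x,y,z])-s["tcp_pos"]); yaw=np.degrees(np.arctan2(R[1,0],R[0,0]))
    turn=None if psi is None else -((psi-yaw+180)%360-180)
    print("t",round(s["clock"],2),"tcp",np.round(s["tcp_pos"],4),"yaw",yaw.round(1),"gap",round(s["finger_gap"],4),"grip",round(s["grip_force"],1),"F",np.round(s["wrist_force"],1),"| shift mm",(d*1000).round(1),"turn",turn)
E
python3 -m jog '[[0,0.034,-0.016,0,0],[0,0.034,-0.016,0,0],[0,0.034,-0.016,0,0],[0,0.034,-0.016,0,0],[0,0.034,-0.016,0,0]]' 25
python3 -m jog '[[0,0.034,-0.016,0,0],[0,0.034,-0.016,0,0],[0,0.034,-0.016,0,0],[0,0.034,-0.016,0,0],[0,0.034,-0.016,0,0]]'
python3 -m jog '[[0,0,0,0,-7],[0,0,0,0,-7],[0,0,0,0,-7],[0,0,0,0,-7],[0,0,0,0,-7]]'
python3 -m jog '[[0,0,0,0,-7],[0,0,0,0,-7],[0,0,0,0,-7],[0,0,0,0,-7],[0,0,0,0,-7]]'
python3 -m jog '[[0,0,0,0,-7],[0,0,0,0,-7],[0,0,0,0,0],[0,0,0,0,0]]'
python3 -c "
from h import *
go(.4505,-.286,.12,102.5)"
```

```text
clock: 0.52
tcp_pos: [0.3181, -0.4147, 0.2419]
orientation: [-0.0, 0.987, 0.159, -0.0]
wrist_force: [0.3, 0.1, 0.2]
finger_gap: 0.0427
grip_force: 0.0
clock: 0.93
tcp_pos: [0.4544, -0.285, 0.242]
orientation: [-0.0, 0.987, 0.16, -0.0]
wrist_force: [-0.1, -0.1, 0.7]
finger_gap: 0.0428
grip_force: 0.0
clock: 1.35
tcp_pos: [0.4534, -0.2862, 0.2418]
orientation: [-0.0, 0.892, 0.452, -0.0]
wrist_force: [0.0, -0.2, 0.0]
finger_gap: 0.0428
grip_force: 0.0
clock: 1.77
tcp_pos: [0.4533, -0.2865, 0.2418]
orientation: [-0.0, 0.715, 0.699, -0.0]
wrist_force: [0.8, -0.2, 0.2]
finger_gap: 0.0427
grip_force: 0.0
clock: 2.1
tcp_pos: [0.4533, -0.2865, 0.2419]
orientation: [-0.0, 0.628, 0.778, -0.0]
wrist_force: [1.0, -0.4, 0.0]
finger_gap: 0.0426
grip_force: 0.0
t 2.1 tcp [ 0.4533 -0.2865  0.2419] yaw 102.2 gap 0.0426 grip 0.0 F [ 1.  -0.4  0. ] | shift mm [  1.   -2.6 121.9] turn -0.31697196228589064
```

```bash

python3 -m jog '[[0,0.001,-0.0026,0.04,0],[0,0,0,0.04,0],[0,0,0,0.04,0],[0,0,0,0.035,0],[0,0,0,0,0]]' 25
python3 -c "
from h import *
c=cam('top'); save(c,'b1.png',(410,160,530,280),5)
go(.4505,-.286,.036,102.5)"
```

```text
clock: 2.52
tcp_pos: [0.4464, -0.2826, 0.0805]
orientation: [-0.006, 0.628, 0.778, 0.0]
wrist_force: [-1.0, 0.7, -0.8]
finger_gap: 0.0429
grip_force: 0.0
t 2.57 tcp [ 0.448  -0.2839  0.084 ] yaw 102.2 gap 0.0428 grip 0.0 F [0.3 0.2 0.7] | shift mm [-2.9  2.2 48. ] turn -0.2592483661958056
```

View pics/b1.png

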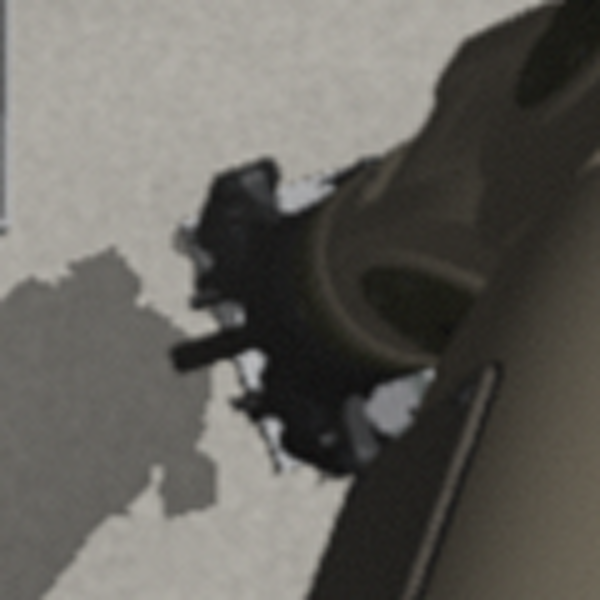

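The black sleeve shows at crop (175–240,350), between the two fingers. I'll go down and close.

```bash

python3 -m jog '[[0,-0.001,0.001,0.024,0],[0,-0.001,0.001,0.023,0],[0,0,0,0,0],[1,0,0,0,0],[1,0,0,0,0]]' 25
python3 -m jog '[[1,0,0,0,0],[1,0,0,0,0],[1,0,0,0,0],[1,0,0,0,0],[1,0,0,0,0]]'
python3 -c "
from h import *
go(.4505,-.286,.036,102.5)"
```

```text
clock: 2.98
tcp_pos: [0.4544, -0.2889, 0.0427]
orientation: [0.002, 0.627, 0.779, -0.0]
wrist_force: [0.5, 0.9, 0.2]
finger_gap: 0.0195
grip_force: 0.0
clock: 3.4
tcp_pos: [0.452, -0.2893, 0.0423]
orientation: [0.0, 0.627, 0.779, -0.002]
wrist_force: [-6.8, -2.8, 0.4]
finger_gap: 0.0124
grip_force: 26.8
t 3.4 tcp [ 0.452  -0.2893  0.0423] yaw 102.3 gap 0.0124 grip 26.8 F [-6.8 -2.8  0.4] | shift mm [ 3.5 -0.7  6.3] turn -0.22328432568485823
```

```bash

python3 -m jog '[[1,0,0.0006,-0.0082,0],[1,0,0.0018,-0.008,0],[1,0,0.003,-0.0077,0],[1,0,0.0041,-0.0071,0],[1,0,0,0,0]]'
python3 -m jog '[[1,0,0.0051,-0.0064,0],[1,0,0.0061,-0.0056,0],[1,0,0.0068,-0.0046,0],[1,0,0,0,0]]'
python3 -m jog '[[1,0,0.0074,-0.0036,0],[1,0,0.0079,-0.0024,0],[1,0,0.0082,-0.0012,0],[1,0,0,0,0],[1,0,0,0,0]]'
python3 -c "
from h import *
c=cam('scene'); save(c,'b2.png',(100,140,260,260),5)
go(.505,-.276,.0975,102.5)"
```

```text
clock: 3.82
tcp_pos: [0.4602, -0.2875, 0.0743]
orientation: [-0.0, 0.628, 0.778, -0.003]
wrist_force: [-13.2, -4.8, 6.1]
finger_gap: 0.013
grip_force: 25.5
clock: 4.15
tcp_pos: [0.4758, -0.2841, 0.0926]
orientation: [-0.001, 0.628, 0.778, -0.005]
wrist_force: [-20.9, -2.9, 24.1]
finger_gap: 0.0126
grip_force: 26.2
clock: 4.57
tcp_pos: [0.5041, -0.2783, 0.0992]
orientation: [0.003, 0.627, 0.779, -0.001]
wrist_force: [-2.2, 0.2, 9.7]
finger_gap: 0.0129
grip_force: 26.4
t 4.62 tcp [ 0.5041 -0.2783  0.0992] yaw 102.3 gap 0.0127 grip 26.4 F [-2.8 -0.   9.4] | shift mm [2.1 1.3 1.7] turn -0.15568990445419217
```

View pics/b2.png

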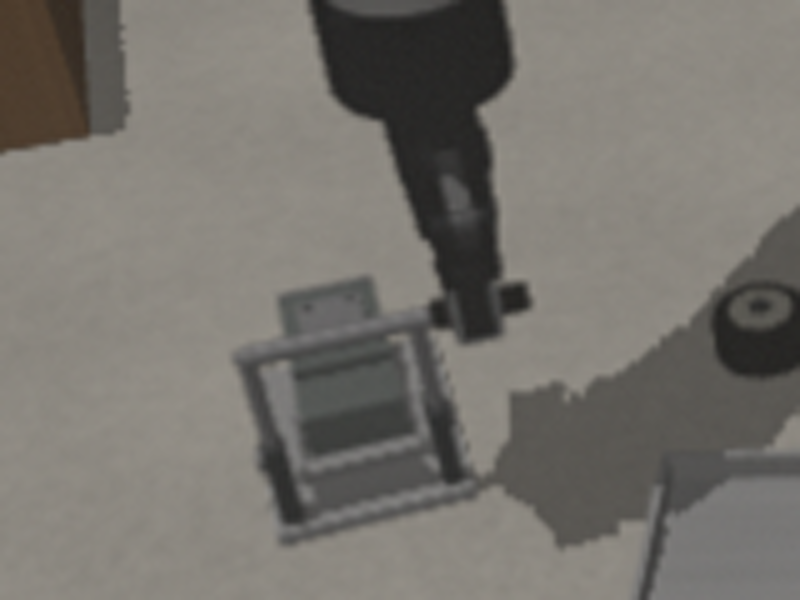

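The bar is upright in this view (crop 235–440, 320–350), with the fingers still on the sleeve and the acceptor still in the cradle. I'll release it and go up.

```bash

python3 -m jog '[[0,0,0,0,0],[0,0,0,0,0],[0,0,0,0,0],[0,0,0,0,0],[0,0,0,-0.03,0]]'
python3 -m jog '[[0,0,0,-0.04,0],[0,0,0,-0.03,0],[-1,0,-0.04,0,0],[-1,0,-0.04,0,-7],[-1,0,0,0,-7]]'
python3 -m jog '[[-1,0,0,0,-7],[-1,0,0,0,-7],[-1,0,0,0,-7],[-1,0,0,0,-7],[-1,0,0,0,-7]]'
python3 -m jog '[[-1,0,0,0,-7],[-1,0,0,0,-7],[-1,0,0,0,-7],[-1,0,0,0,-7],[-1,0,0,0,-7]]'
python3 -m jog '[[-1,0,0,0,-6],[-1,0,0,0,0],[-1,0,0,0,0]]'
python3 -c "
from h import *
go(.421,-.3565,.10,192.5)"
```

```text
clock: 5.03
tcp_pos: [0.4998, -0.2745, 0.1201]
orientation: [-0.005, 0.627, 0.779, -0.0]
wrist_force: [-0.8, 0.9, -0.7]
finger_gap: 0.0426
grip_force: 0.0
clock: 5.45
tcp_pos: [0.4198, -0.2936, 0.1953]
orientation: [-0.002, 0.526, 0.85, -0.001]
wrist_force: [-0.6, 0.5, -0.8]
finger_gap: 0.0773
grip_force: 0.0
clock: 5.87
tcp_pos: [0.4248, -0.2939, 0.1951]
orientation: [-0.0, 0.245, 0.97, 0.0]
wrist_force: [0.1, -0.6, -0.1]
finger_gap: 0.0855
grip_force: 0.0
clock: 6.28
tcp_pos: [0.4249, -0.2938, 0.195]
orientation: [-0.0, -0.058, 0.998, 0.0]
wrist_force: [-0.2, 0.9, -0.5]
finger_gap: 0.0855
grip_force: 0.0
clock: 6.53
tcp_pos: [0.4249, -0.2939, 0.195]
orientation: [-0.0, -0.106, 0.994, 0.0]
wrist_force: [0.0, 0.8, -0.8]
finger_gap: 0.0852
grip_force: 0.0
t 6.53 tcp [ 0.4249 -0.2939  0.195 ] yaw -167.8 gap 0.0852 grip 0.0 F [ 0.   0.8 -0.8] | shift mm [ 17.1 -60.4  95. ] turn -0.31894863780621563
```

```bash

python3 -m jog '[[-1,0.009,-0.03,0,0],[-1,0.008,-0.03,0,0],[-1,0,0,0.035,0],[-1,0,0,0.035,0],[-1,0,0,0.035,0]]' 50
python3 -m jog '[[-1,0,0,0,0],[-1,0,0,0,0]]'
python3 -c "
from h import *
c=cam('top'); save(c,'b3.png',(410,160,530,280),5)
c=cam('scene'); save(c,'b3s.png',(100,140,260,260),5)
go(.421,-.3565,.023,192.5)"
```

```text
clock: 6.95
tcp_pos: [0.4215, -0.3574, 0.0895]
orientation: [0.001, -0.105, 0.994, -0.001]
wrist_force: [-0.3, -0.5, -0.9]
finger_gap: 0.0852
grip_force: 0.0
clock: 7.12
tcp_pos: [0.4199, -0.3548, 0.0886]
orientation: [-0.002, -0.107, 0.994, 0.002]
wrist_force: [0.2, -0.4, 0.4]
finger_gap: 0.0857
grip_force: 0.0
t 7.22 tcp [ 0.4221 -0.357   0.092 ] yaw -167.7 gap 0.085 grip 0.0 F [ 0.3 -0.6  0.1] | shift mm [ 1.   0.9 69. ] turn -0.19613070156628964
```

View pics/b3s.png

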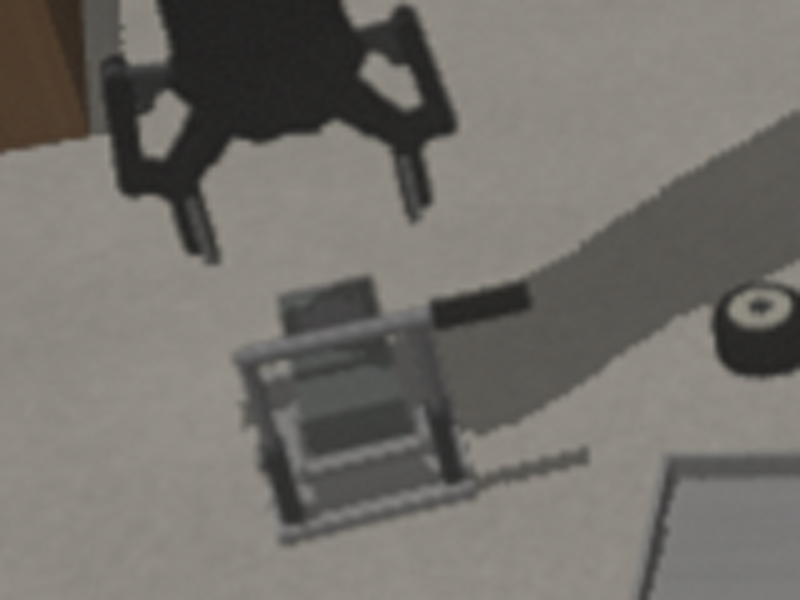

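The bar stays upright at crop (235–530, 300–355), and the open fingers at (200,255) and (415,215) straddle the acceptor's front. I'll go down and grip.

```bash

python3 -m jog '[[-1,0.001,0.0005,0.035,0],[-1,0,0,0.034,0],[-1,0,0,0,0],[1,0,0,0,0],[1,0,0,0,0]]' 50
python3 -m jog '[[1,0,0,0,0],[1,0,0,0,0],[1,0,0,0,0],[1,0,0,0,0],[1,0,0,0,0]]'
python3 -c "
from h import *
go(.421,-.3565,.023,192.5)"
```

```text
clock: 7.63
tcp_pos: [0.4215, -0.3573, 0.0238]
orientation: [0.001, -0.108, 0.994, -0.001]
wrist_force: [-0.6, -0.2, 1.4]
finger_gap: 0.0635
grip_force: 0.0
clock: 8.05
tcp_pos: [0.4219, -0.3579, 0.0242]
orientation: [0.002, -0.108, 0.994, -0.002]
wrist_force: [-0.6, 0.5, 6.0]
finger_gap: 0.0455
grip_force: 52.6
t 8.05 tcp [ 0.4219 -0.3579  0.0242] yaw -167.7 gap 0.0455 grip 52.6 F [-0.6  0.5  6. ] | shift mm [0.6 1.6 1.2] turn -0.15432615110830739
```

```bash

python3 -m jog '[[1,0.004,0,0,0],[1,0.006,0,0,0],[1,0.006,0,0,0],[1,0.006,0,0,0],[1,0.006,0,0,0]]'
python3 -m jog '[[1,0,0,0,0],[1,0,0,-0.01,0],[1,0,0,-0.02,0],[1,0,0,-0.03,0],[1,0,0,-0.04,0]]'
python3 -m jog '[[1,0,0,-0.03,0],[1,0,0,0,0],[1,0,0,0,0]]'
python3 -c "
from h import *
c=cam('scene'); save(c,'b4.png',(100,100,260,260),3.5)
go(.4205,.348,.14,189.3)"
```

```text
clock: 8.47
tcp_pos: [0.3956, -0.364, 0.0241]
orientation: [0.003, -0.108, 0.994, -0.002]
wrist_force: [4.8, 1.5, 6.0]
finger_gap: 0.045
grip_force: 52.5
clock: 8.88
tcp_pos: [0.3907, -0.3597, 0.1204]
orientation: [-0.002, -0.107, 0.994, 0.003]
wrist_force: [0.6, -0.7, -4.4]
finger_gap: 0.0453
grip_force: 51.9
clock: 9.13
tcp_pos: [0.3935, -0.363, 0.1537]
orientation: [0.001, -0.108, 0.994, -0.002]
wrist_force: [0.2, 0.3, -4.7]
finger_gap: 0.0453
grip_force: 52.3
t 9.18 tcp [ 0.3926 -0.3618  0.1516] yaw -167.6 gap 0.0449 grip 52.3 F [-0.1  1.1 -4.1] | shift mm [-179.1  687.4   11.1] turn 3.05175922383296
```

View pics/b4.png

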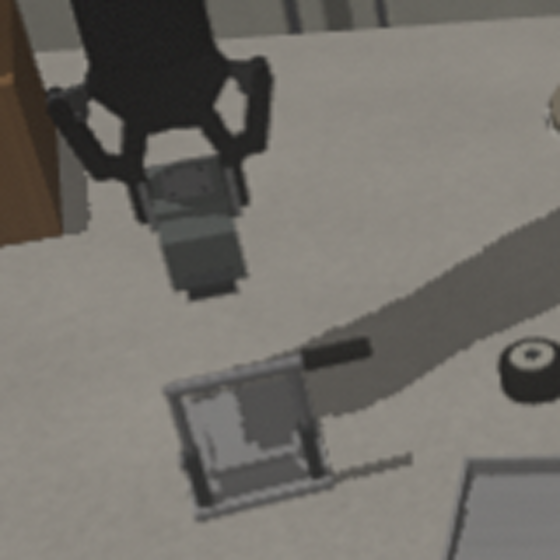

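The acceptor is clear of the cradle and held level between the fingers at crop (195,225). I'll carry it to the long tray.

```bash

python3 -m jog '[[1,-0.01,0.038,0,0],[1,-0.01,0.038,0,0],[1,-0.01,0.038,0,0],[1,-0.01,0.038,0,0],[1,-0.01,0.038,0,0]]'
python3 -m jog '[[1,-0.01,0.038,0,0],[1,-0.01,0.038,0,0],[1,-0.01,0.038,0,0],[1,-0.01,0.038,0,0],[1,-0.01,0.038,0,0]]'
python3 -m jog '[[1,-0.01,0.038,0,0],[1,-0.01,0.038,0,0],[1,-0.01,0.038,0,0],[1,-0.01,0.038,0,0],[1,-0.01,0.038,0,0]]'
python3 -m jog '[[1,-0.01,0.038,0,0],[1,-0.01,0.038,0,0],[1,-0.01,0.038,0,0],[1,0,0,0,3],[1,0,0,0,0]]'
python3 -c "
from h import *
c=cam('top'); save(c,'b5.png',(130,200,250,320),5)
go(.4194,.3467,.022,189.3)"
```

```text
clock: 9.6
tcp_pos: [0.3988, -0.1629, 0.1489]
orientation: [-0.002, -0.107, 0.994, 0.002]
wrist_force: [1.0, 0.6, -3.8]
finger_gap: 0.045
grip_force: 52.7
clock: 10.02
tcp_pos: [0.4068, 0.0326, 0.1492]
orientation: [-0.002, -0.107, 0.994, 0.0]
wrist_force: [1.7, 0.2, -2.6]
finger_gap: 0.0453
grip_force: 52.7
clock: 10.43
tcp_pos: [0.415, 0.2283, 0.1489]
orientation: [-0.002, -0.108, 0.994, -0.001]
wrist_force: [1.4, -0.2, -3.3]
finger_gap: 0.0451
grip_force: 52.8
clock: 10.85
tcp_pos: [0.4203, 0.3458, 0.1482]
orientation: [-0.002, -0.083, 0.997, -0.001]
wrist_force: [0.1, -0.9, -3.6]
finger_gap: 0.0451
grip_force: 53.4
t 10.9 tcp [0.4202 0.3444 0.1484] yaw -170.5 gap 0.045 grip 53.4 F [ 0.  -0.8 -3.2] | shift mm [ -0.2   2.7 126.4] turn 0.21009106692508794
```

View pics/b5.png

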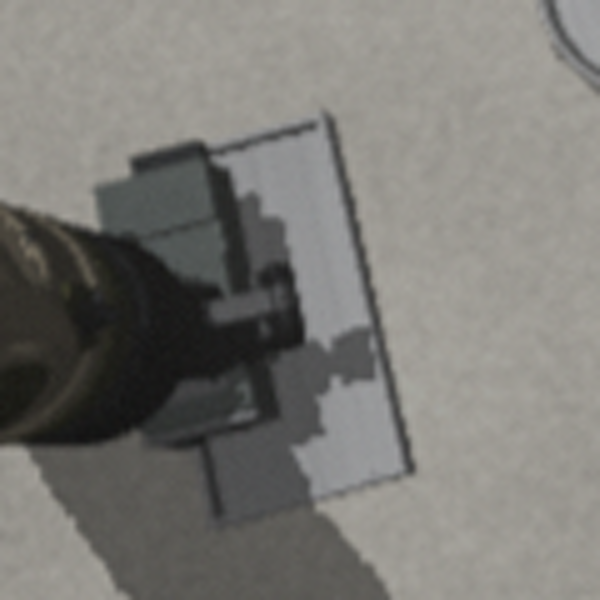

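The acceptor hangs parallel to the tray (tray corners at crop (325,110), (412,470), (215,520)), displaced only by parallax. I'll lower it.

```bash

python3 -m jog '[[1,0,0.0025,0.035,0],[1,0,0,0.035,0],[1,0,0,0.035,0],[1,0,0,0.008,0],[1,0,0,0.004,0]]'
python3 -m jog '[[1,0,0,0.004,0],[1,0,0,0.003,0],[1,0,0,0.002,0],[1,0,0,0,0],[1,0,0,0,0]]'
python3 -c "
from h import *
go(.4194,.3467,.022,189.3)"
```

```text
clock: 11.32
tcp_pos: [0.4191, 0.3442, 0.0312]
orientation: [-0.003, -0.081, 0.997, -0.002]
wrist_force: [-0.3, 0.1, -2.7]
finger_gap: 0.0452
grip_force: 53.4
clock: 11.73
tcp_pos: [0.4226, 0.3476, 0.0262]
orientation: [0.001, -0.082, 0.997, 0.0]
wrist_force: [0.4, 0.0, -2.8]
finger_gap: 0.0449
grip_force: 53.5
t 11.73 tcp [0.4226 0.3476 0.0262] yaw -170.6 gap 0.0449 grip 53.5 F [ 0.4  0.  -2.8] | shift mm [ 3.4 -0.4  4.2] turn 0.05430162977404507
```

```bash

python3 -m jog '[[1,0,0,0.003,0],[1,0,0,0,0],[1,0,0,0,0]]'
python3 -m jog '[[1,0,0,0.0015,0],[1,0,0,0,0],[1,0,0,0,0]]'
```

```text
clock: 11.98
tcp_pos: [0.4218, 0.3473, 0.0222]
orientation: [0.0, -0.082, 0.997, -0.0]
wrist_force: [-0.6, -0.8, -3.2]
finger_gap: 0.0453
grip_force: 53.5
clock: 12.23
tcp_pos: [0.422, 0.3473, 0.0206]
orientation: [0.0, -0.082, 0.997, -0.0]
wrist_force: [-0.0, 0.6, -3.4]
finger_gap: 0.0453
grip_force: 53.7
```

```bash

python3 -m jog '[[-0.2,0,0,0,0],[-0.2,0,0,0,0],[-0.2,0,0,0,0],[-0.2,0,0,-0.01,0],[-0.2,0,0,-0.03,0]]' 30
python3 -m jog '[[0,0,0,-0.04,0],[0,0,0,-0.04,0],[0,0,0,0,0]]'
python3 -c "
from h import *
c=cam('top'); save(c,'b6.png',(130,200,250,320),5)
go(.4413,.1473,.041,189.3)"
```

```text
clock: 12.65
tcp_pos: [0.4192, 0.3455, 0.0579]
orientation: [-0.003, -0.081, 0.997, -0.002]
wrist_force: [0.5, -0.4, -0.8]
finger_gap: 0.0508
grip_force: 0.0
clock: 12.9
tcp_pos: [0.426, 0.3498, 0.1496]
orientation: [0.006, -0.082, 0.997, 0.003]
wrist_force: [1.3, 0.5, 0.1]
finger_gap: 0.0428
grip_force: 0.0
t 12.95 tcp [0.4251 0.3492 0.1465] yaw -170.6 gap 0.0425 grip 0.0 F [ 1.2  0.1 -0.3] | shift mm [  17.8 -202.2  104.5] turn 0.056570028866190114
```

View pics/b6.png

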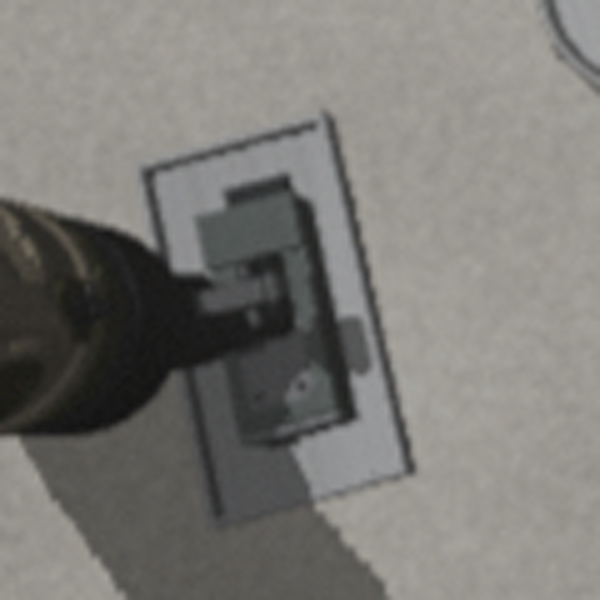

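The acceptor now lies aligned in the middle of the long tray (crop 200–350, 180–440). Next is the first foot.

```bash

python3 -m jog '[[0,0.0036,-0.04,0,0],[0,0.0036,-0.04,0,0],[0,0.0036,-0.04,0,0],[0,0.0036,-0.04,0,0],[0,0.0036,-0.04,0,0]]'
python3 -m jog '[[0,0,0,0,0],[0,0,0,0,0],[0,0,0,0,0],[0,0,0,0,0],[0,0,0,0,0]]'
python3 -c "
from h import *
go(.4413,.1473,.041,189.3)"
```

```text
clock: 13.37
tcp_pos: [0.4359, 0.1454, 0.1404]
orientation: [-0.0, -0.082, 0.997, -0.0]
wrist_force: [1.7, 0.1, 0.5]
finger_gap: 0.0426
grip_force: 0.0
clock: 13.78
tcp_pos: [0.4364, 0.1481, 0.1405]
orientation: [-0.0, -0.083, 0.997, 0.0]
wrist_force: [-0.7, 0.5, 0.4]
finger_gap: 0.0426
grip_force: 0.0
t 13.78 tcp [0.4364 0.1481 0.1405] yaw -170.5 gap 0.0426 grip 0.0 F [-0.7  0.5  0.4] | shift mm [-4.7 -1.6 99.5] turn 0.17874257743415
```

```bash

python3 -m jog '[[0,-0.0047,-0.0016,0.035,0],[0,0,0,0.035,0],[0,0,0,0.03,0],[0,0,0,0,0],[0,0,0,0,0]]' 30
python3 -m jog '[[1,0,0,0,0],[1,0,0,0,0],[1,0,0,0,0],[1,0,0,0,0],[1,0,0,0,0]]'
python3 -m jog '[[1,0,0,0,0],[1,0,0,-0.02,0],[1,0,0,-0.04,0],[1,0,0,-0.03,0],[1,0,0,0,0]]'
python3 -c "
from h import *
c=cam('scene'); save(c,'f1.png',(280,100,440,260),3.5)
go(.6141,.1515,.14,189.3)"
```

```text
clock: 14.2
tcp_pos: [0.4396, 0.1469, 0.0395]
orientation: [-0.002, -0.083, 0.997, -0.0]
wrist_force: [-0.1, 0.3, 0.2]
finger_gap: 0.043
grip_force: 0.0
clock: 14.62
tcp_pos: [0.443, 0.1465, 0.0422]
orientation: [0.002, -0.082, 0.997, 0.0]
wrist_force: [-0.5, 1.3, 6.9]
finger_gap: 0.0109
grip_force: 30.0
clock: 15.03
tcp_pos: [0.4454, 0.1466, 0.1367]
orientation: [0.005, -0.081, 0.997, 0.0]
wrist_force: [0.6, -0.1, -1.6]
finger_gap: 0.0108
grip_force: 29.5
t 15.08 tcp [0.4443 0.1464 0.1342] yaw -170.7 gap 0.0107 grip 29.5 F [ 0.8  0.2 -0.7] | shift mm [-168.4  -22.6   -4.5] turn 0.04154156862534819
```

View pics/f1.png

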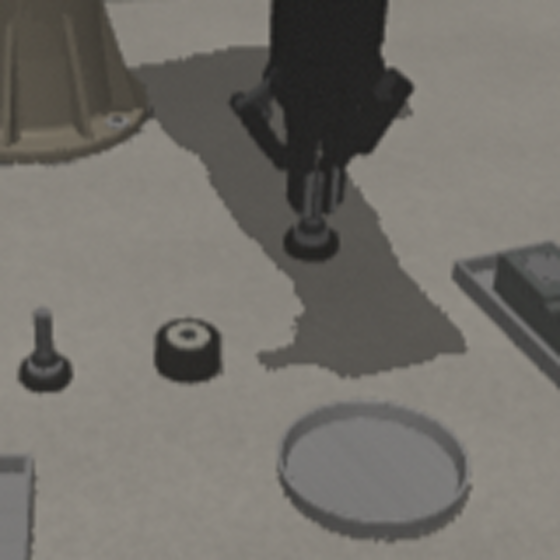

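The foot hangs upright in the fingers at crop (312,225). I'll place it in the dish.

```bash

python3 -m jog '[[1,-0.034,-0.0045,0,0],[1,-0.034,-0.0045,0,0],[1,-0.034,-0.0045,0,0],[1,-0.034,-0.0045,0,0],[1,-0.034,-0.0045,0,0]]'
python3 -m jog '[[1,0,0,0,0],[1,0,0,0,0],[1,0,0,0,0]]'
python3 -c "
from h import *
go(.6141,.1515,.0455,189.3)"
```

```text
clock: 15.5
tcp_pos: [0.6135, 0.1513, 0.1289]
orientation: [-0.001, -0.081, 0.997, -0.0]
wrist_force: [-0.0, -0.3, -1.6]
finger_gap: 0.0112
grip_force: 29.5
clock: 15.75
tcp_pos: [0.6114, 0.1513, 0.1287]
orientation: [-0.002, -0.081, 0.997, -0.0]
wrist_force: [-0.2, 0.9, -0.8]
finger_gap: 0.0108
grip_force: 29.5
t 15.75 tcp [0.6114 0.1513 0.1287] yaw -170.7 gap 0.0108 grip 29.5 F [-0.2  0.9 -0.8] | shift mm [-3.  -0.2 83.1] turn 0.038248531126782837
```

```bash

python3 -m jog '[[1,-0.002,0,0.03,0],[1,0,0,0.03,0],[1,0,0,0.018,0],[1,0,0,0.003,0],[1,0,0,0,0]]'
python3 -m jog '[[1,0,0,0.003,0],[1,0,0,0,0],[1,0,0,0,0]]'
python3 -m jog '[[0,0,0,0,0],[0,0,0,0,0],[0,0,0,0,0],[0,0,0,-0.02,0],[0,0,0,-0.03,0]]'
python3 -m jog '[[0,0,0,-0.04,0],[0,0,0,-0.01,0],[0,0,0,0,0],[0,0,0,0,0]]'
python3 -c "
from h import *
go(.4376,-.0489,.041,189.3)"
```

```text
clock: 16.17
tcp_pos: [0.6126, 0.1518, 0.0487]
orientation: [-0.002, -0.082, 0.997, -0.0]
wrist_force: [-0.5, -0.9, -0.1]
finger_gap: 0.0109
grip_force: 29.6
clock: 16.42
tcp_pos: [0.6155, 0.152, 0.0479]
orientation: [0.001, -0.082, 0.997, -0.0]
wrist_force: [-0.0, 1.2, -1.1]
finger_gap: 0.0111
grip_force: 29.6
clock: 16.83
tcp_pos: [0.6124, 0.1515, 0.0939]
orientation: [-0.003, -0.081, 0.997, -0.0]
wrist_force: [0.9, -0.8, 0.1]
finger_gap: 0.0425
grip_force: 0.0
clock: 17.17
tcp_pos: [0.6157, 0.1519, 0.1476]
orientation: [0.001, -0.082, 0.997, -0.0]
wrist_force: [0.3, 0.6, 0.4]
finger_gap: 0.0427
grip_force: 0.0
t 17.17 tcp [0.6157 0.1519 0.1476] yaw -170.7 gap 0.0427 grip 0.0 F [0.3 0.6 0.4] | shift mm [ 208.6 -169.2  106.1] turn 0.049729053411851964
```

```bash

python3 -m jog '[[0,0.03,-0.024,0,0],[0,0.03,-0.024,0,0],[0,0.03,-0.024,0,0],[0,0.03,-0.024,0,0],[0,0.03,-0.024,0,0]]'
python3 -m jog '[[0,0.03,-0.024,0,0],[0,0.029,-0.025,0,0],[0,0,0,0,0],[0,0,0,0,0],[0,0,0,0,0]]'
python3 -c "
from h import *
c=cam('top'); save(c,'f2.png',(230,150,420,270),4)
go(.4376,-.0489,.041,189.3)"
```

```text
clock: 17.58
tcp_pos: [0.4836, 0.0084, 0.1445]
orientation: [-0.002, -0.082, 0.997, 0.0]
wrist_force: [0.4, -1.4, 1.0]
finger_gap: 0.0424
grip_force: 0.0
clock: 18.0
tcp_pos: [0.4357, -0.0488, 0.1457]
orientation: [-0.001, -0.081, 0.997, 0.0]
wrist_force: [-0.8, 0.6, -0.5]
finger_gap: 0.043
grip_force: 0.0
t 18.05 tcp [ 0.4362 -0.0485  0.1459] yaw -170.6 gap 0.0426 grip 0.0 F [-0.6  0.8 -0.1] | shift mm [ -1.4  -0.7 104.9] turn 0.06409815891447579
```

View pics/f2.png

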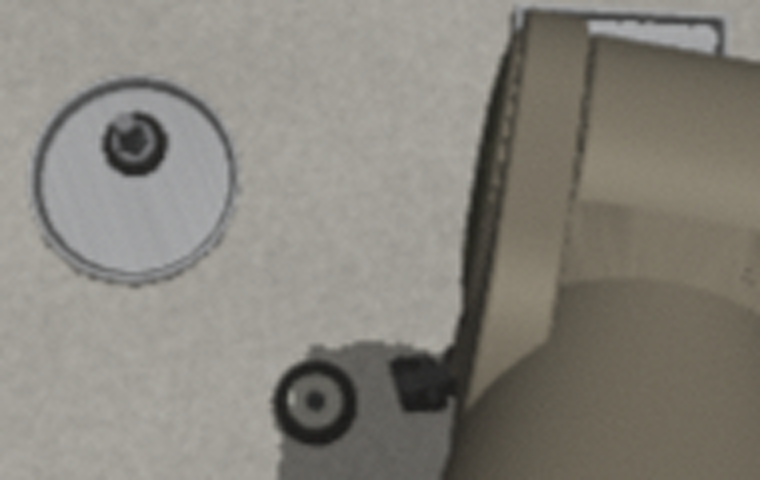

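Foot 1 stands upright in the dish at crop (135,143), about 25 mm off centre (dish centre (136,181)). Now foot 2.

```bash

python3 -m jog '[[0,-0.001,-0.0007,0.038,0],[0,0,0,0.038,0],[0,0,0,0.029,0],[0,0,0,0,0],[0,0,0,0,0]]' 30
python3 -m jog '[[1,0,0,0,0],[1,0,0,0,0],[1,0,0,0,0],[1,0,0,0,0],[1,0,0,0,0]]'
python3 -m jog '[[1,0,0,0,0],[1,0,0,-0.02,0],[1,0,0,-0.04,0],[1,0,0,-0.03,0],[1,0,0,0,0]]'
python3 -m jog '[[1,0,0,0,0],[1,0,0,0,0]]'
python3 -c "
from h import *
go(.5664,.1515,.14,189.3)"
```

```text
clock: 18.47
tcp_pos: [0.4361, -0.048, 0.0403]
orientation: [-0.002, -0.083, 0.997, 0.001]
wrist_force: [0.8, -0.7, -0.2]
finger_gap: 0.0427
grip_force: 0.0
clock: 18.88
tcp_pos: [0.4392, -0.0496, 0.0434]
orientation: [0.002, -0.082, 0.997, -0.0]
wrist_force: [1.0, 2.4, 6.3]
finger_gap: 0.0109
grip_force: 29.5
clock: 19.3
tcp_pos: [0.4411, -0.0506, 0.1379]
orientation: [0.005, -0.081, 0.997, -0.002]
wrist_force: [1.3, -0.1, -1.2]
finger_gap: 0.0108
grip_force: 29.6
clock: 19.47
tcp_pos: [0.437, -0.0494, 0.1315]
orientation: [0.0, -0.081, 0.997, -0.0]
wrist_force: [0.1, -0.2, -0.6]
finger_gap: 0.0114
grip_force: 29.6
t 19.47 tcp [ 0.437  -0.0494  0.1315] yaw -170.7 gap 0.0114 grip 29.6 F [ 0.1 -0.2 -0.6] | shift mm [-160.3  177.2   -8.5] turn 0.04114849350662553
```

```bash

python3 -m jog '[[1,-0.0267,0.0295,0,0],[1,-0.0267,0.0295,0,0],[1,-0.0267,0.0295,0,0],[1,-0.0267,0.0295,0,0],[1,-0.0267,0.0295,0,0]]'
python3 -m jog '[[1,-0.0267,0.0295,0,0],[1,0,0,0,0],[1,0,0,0,0],[1,0,0,0,0],[1,0,0,0,0]]'
python3 -c "
from h import *
go(.5664,.1515,.046,189.3)"
```

```text
clock: 19.88
tcp_pos: [0.5444, 0.1193, 0.1295]
orientation: [-0.002, -0.081, 0.997, -0.0]
wrist_force: [1.4, -0.7, -0.6]
finger_gap: 0.0107
grip_force: 29.5
clock: 20.3
tcp_pos: [0.565, 0.1503, 0.1303]
orientation: [-0.002, -0.081, 0.997, -0.0]
wrist_force: [0.2, 0.5, -1.4]
finger_gap: 0.0109
grip_force: 29.6
t 20.3 tcp [0.565  0.1503 0.1303] yaw -170.7 gap 0.0109 grip 29.6 F [ 0.2  0.5 -1.4] | shift mm [-1.8  1.  84.3] turn 0.00020539672505037743
```

Then I go on to roller 1 at (0.4415, 0.0576).

```bash

python3 -m jog '[[1,0,0,0.03,0],[1,0,0,0.03,0],[1,0,0,0.018,0],[1,0,0,0.004,0],[1,0,0,0,0]]'
python3 -m jog '[[1,0,0,0.003,0],[1,0,0,0,0],[1,0,0,0,0]]'
python3 -m jog '[[0,0,0,0,0],[0,0,0,0,0],[0,0,0,0,0],[0,0,0,-0.02,0],[0,0,0,-0.03,0]]'
python3 -m jog '[[0,0,0,-0.04,0],[0,0,0,-0.01,0],[0,0,0,0,0],[0,0,0,0,0]]'
python3 -c "
from h import *
go(.4415,.0576,.015,171.5)"
```

```text
clock: 20.72
tcp_pos: [0.5647, 0.1498, 0.0487]
orientation: [-0.002, -0.081, 0.997, -0.0]
wrist_force: [0.0, -0.2, -1.0]
finger_gap: 0.011
grip_force: 30.1
clock: 20.97
tcp_pos: [0.567, 0.1509, 0.0473]
orientation: [0.001, -0.081, 0.997, -0.0]
wrist_force: [0.8, -0.6, -0.9]
finger_gap: 0.0106
grip_force: 30.0
clock: 21.38
tcp_pos: [0.5639, 0.151, 0.0941]
orientation: [-0.003, -0.082, 0.997, -0.0]
wrist_force: [0.1, -0.4, 0.2]
finger_gap: 0.0427
grip_force: 0.0
clock: 21.72
tcp_pos: [0.5671, 0.1515, 0.1473]
orientation: [0.001, -0.082, 0.997, 0.0]
wrist_force: [0.4, -0.3, -0.3]
finger_gap: 0.0432
grip_force: 0.0
t 21.72 tcp [0.5671 0.1515 0.1473] yaw -170.6 gap 0.0432 grip 0.0 F [ 0.4 -0.3 -0.3] | shift mm [139.5 -72.2 132. ] turn 17.857005826596946
```

```bash

python3 -m jog '[[-0.75,0.035,-0.018,0,0],[-0.75,0.035,-0.018,0,0],[-0.75,0.035,-0.018,0,0],[-0.75,0.035,-0.018,0,0],[-0.75,0,0,0,6]]'
python3 -m jog '[[-0.75,0,0,0,6],[-0.75,0,0,0,6],[-0.75,0,0,0.03,0],[-0.75,0,0,0.03,0],[-0.75,0,0,0,0]]'
python3 -m jog '[[-0.75,0,0,0,0],[-0.75,0,0,0,0]]'
python3 -c "
from h import *
c=cam('scene'); save(c,'r1.png',(230,130,440,270),3.5)
go(.4415,.0576,.015,171.5)"
```

```text
clock: 22.13
tcp_pos: [0.4308, 0.0557, 0.1431]
orientation: [-0.006, -0.028, 1.0, -0.0]
wrist_force: [-0.3, 1.0, -0.0]
finger_gap: 0.0748
grip_force: 0.0
clock: 22.55
tcp_pos: [0.4348, 0.0577, 0.0809]
orientation: [-0.005, 0.075, 0.997, -0.0]
wrist_force: [-1.4, -0.3, -1.8]
finger_gap: 0.0749
grip_force: 0.0
clock: 22.72
tcp_pos: [0.4397, 0.0576, 0.0866]
orientation: [-0.001, 0.075, 0.997, -0.0]
wrist_force: [-0.5, -0.4, 0.6]
finger_gap: 0.0749
grip_force: 0.0
t 22.77 tcp [0.4406 0.0575 0.0873] yaw 171.4 gap 0.0748 grip 0.0 F [-0.  -0.1 -0.3] | shift mm [-0.8  0.2 72.3] turn -0.14213993167030026
```

View pics/r1.png

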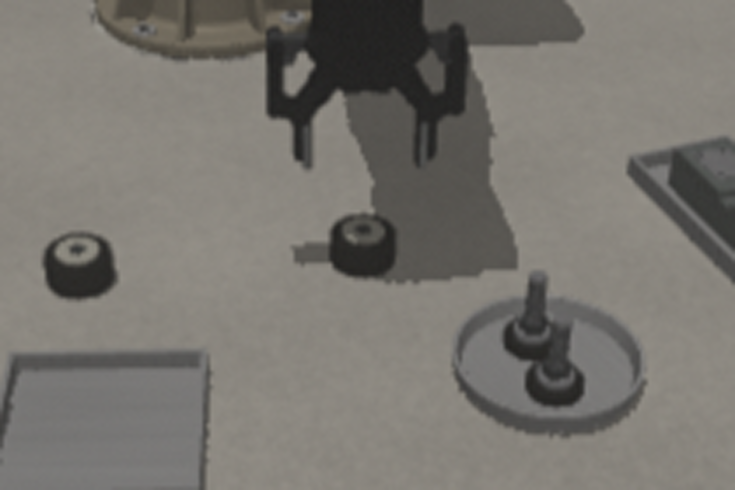

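Both feet stand in the dish (crop (528,315) and (556,365)), and the gripper is centred over roller 1 at (362,245). I'll grip it.

```bash

python3 -m jog '[[-0.75,-0.0008,0,0.035,0],[-0.75,0,0,0.03,0],[-0.75,0,0,0.006,0],[-0.75,0,0,0,0],[-0.75,0,0,0,0]]' 35
python3 -m jog '[[1,0,0,0,0],[1,0,0,0,0],[1,0,0,0,0],[1,0,0,0,0],[1,0,0,0,0]]'
python3 -m jog '[[1,0,0,0,0],[1,0,0,-0.02,0],[1,0,0,-0.04,0],[1,0,0,-0.04,0],[1,0,0,0,0]]'
python3 -m jog '[[1,0,0,0,0],[1,0,0,0,0]]'
python3 -c "
from h import *
# tray x axis at -8.5deg; roller 1 far (+30mm)
go(.5964+.0297,-.1466-.0044,.1,171.5)"
```

```text
clock: 23.18
tcp_pos: [0.4416, 0.0574, 0.0167]
orientation: [0.0, 0.075, 0.997, -0.0]
wrist_force: [0.7, 0.1, -1.2]
finger_gap: 0.0749
grip_force: 0.0
clock: 23.6
tcp_pos: [0.4425, 0.0573, 0.0175]
orientation: [0.002, 0.075, 0.997, 0.0]
wrist_force: [-1.1, 0.8, 6.4]
finger_gap: 0.049
grip_force: 35.1
clock: 24.02
tcp_pos: [0.4457, 0.0573, 0.1233]
orientation: [0.006, 0.075, 0.997, 0.0]
wrist_force: [2.3, 0.1, -1.2]
finger_gap: 0.0485
grip_force: 37.2
clock: 24.18
tcp_pos: [0.4412, 0.0574, 0.1163]
orientation: [0.001, 0.075, 0.997, -0.0]
wrist_force: [-0.8, 0.2, -1.2]
finger_gap: 0.0486
grip_force: 37.2
t 24.18 tcp [0.4412 0.0574 0.1163] yaw 171.4 gap 0.0486 grip 37.2 F [-0.8  0.2 -1.2] | shift mm [-214.1 -178.2   16.6] turn -0.1455257034054398
```

```bash

python3 -m jog '[[1,-0.0306,-0.0255,0,0],[1,-0.0306,-0.0255,0,0],[1,-0.0306,-0.0255,0,0],[1,-0.0306,-0.0255,0,0],[1,-0.0306,-0.0255,0,0]]'
python3 -m jog '[[1,-0.0306,-0.0255,0,0],[1,-0.0306,-0.0255,0,0],[1,0,0,0,0],[1,0,0,0,0],[1,0,0,0,0]]'
python3 -c "
from h import *
go(.5964+.0297,-.1466-.0044,.0215,171.5)"
```

```text
clock: 24.6
tcp_pos: [0.5727, -0.0928, 0.1136]
orientation: [-0.002, 0.075, 0.997, 0.0]
wrist_force: [-0.4, 0.6, -0.2]
finger_gap: 0.0489
grip_force: 37.2
clock: 25.02
tcp_pos: [0.6242, -0.1509, 0.1132]
orientation: [-0.002, 0.076, 0.997, 0.001]
wrist_force: [-0.2, 0.5, -1.5]
finger_gap: 0.049
grip_force: 37.2
t 25.02 tcp [ 0.6242 -0.1509  0.1132] yaw 171.3 gap 0.049 grip 37.2 F [-0.2  0.5 -1.5] | shift mm [-2.3  0.1 91.7] turn -0.18621838671035107
```

```bash

python3 -m jog '[[1,-0.001,0,0.035,0],[1,0,0,0.035,0],[1,0,0,0.02,0],[1,0,0,0.004,0],[1,0,0,0,0]]'
python3 -m jog '[[1,0,0,0.001,0],[1,0,0,0,0],[1,0,0,0,0]]'
python3 -m jog '[[-0.45,0,0,0,0],[-0.45,0,0,0,0],[-0.45,0,0,0,0],[-0.45,0,0,-0.02,0],[-0.45,0,0,-0.03,0]]'
python3 -m jog '[[-0.75,0,0,-0.04,0],[-0.75,0,0,0,0],[-0.75,0,0,0,0],[-0.75,0,0,0,0]]'
python3 -c "
from h import *
go(.4272,-.1518,.015,171.5)"
```

```text
clock: 25.43
tcp_pos: [0.6241, -0.1492, 0.0203]
orientation: [-0.002, 0.075, 0.997, 0.001]
wrist_force: [0.3, -0.0, -0.6]
finger_gap: 0.0486
grip_force: 40.8
clock: 25.68
tcp_pos: [0.6267, -0.1508, 0.021]
orientation: [0.0, 0.075, 0.997, -0.0]
wrist_force: [-0.3, 0.4, -2.2]
finger_gap: 0.0488
grip_force: 40.7
clock: 26.1
tcp_pos: [0.6242, -0.1506, 0.0678]
orientation: [-0.003, 0.075, 0.997, 0.001]
wrist_force: [-0.2, -0.2, 0.5]
finger_gap: 0.0621
grip_force: 0.0
clock: 26.43
tcp_pos: [0.627, -0.1516, 0.1109]
orientation: [0.0, 0.075, 0.997, -0.0]
wrist_force: [-0.4, -0.7, -0.7]
finger_gap: 0.0749
grip_force: 0.0
t 26.43 tcp [ 0.627  -0.1516  0.1109] yaw 171.3 gap 0.0749 grip 0.0 F [-0.4 -0.7 -0.7] | shift mm [197.5 -30.3  95.7] turn -0.15505949172163014
```

```bash

python3 -m jog '[[-0.75,0.0395,-0.006,0,0],[-0.75,0.0395,-0.006,0,0],[-0.75,0.0395,-0.006,0,0],[-0.75,0.0395,-0.006,0,0],[-0.75,0.0395,-0.006,0,0]]'
python3 -m jog '[[-0.75,0,0,0.02,0],[-0.75,0,0,0,0],[-0.75,0,0,0,0],[-0.75,0,0,0,0]]'
python3 -c "
from h import *
c=cam('scene'); save(c,'r2.png',(180,130,390,270),3.5)
go(.4272,-.1518,.0165,171.5)"
```

```text
clock: 26.85
tcp_pos: [0.4239, -0.1504, 0.1086]
orientation: [-0.002, 0.075, 0.997, 0.001]
wrist_force: [-0.3, -1.2, 1.4]
finger_gap: 0.0743
grip_force: 0.0
clock: 27.18
tcp_pos: [0.4278, -0.1516, 0.0905]
orientation: [-0.0, 0.075, 0.997, 0.0]
wrist_force: [0.3, -0.7, -0.0]
finger_gap: 0.0749
grip_force: 0.0
t 27.23 tcp [ 0.4282 -0.1518  0.0907] yaw 171.4 gap 0.0748 grip 0.0 F [ 0.2 -0.2 -0.2] | shift mm [ 1.1 -0.2 74.2] turn -0.12115663991994552
```

View pics/r2.png

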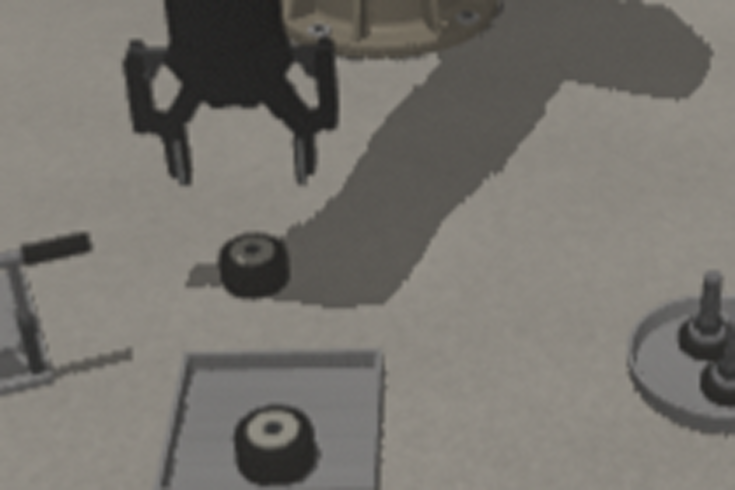

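Roller 1 lies flat in the tray at crop (275,445), and the gripper is over roller 2 at (253,265).

```bash

python3 -m jog '[[-0.75,0.001,0,0.035,0],[-0.75,0,0,0.03,0],[-0.75,0,0,0.009,0],[-0.75,0,0,0,0],[-0.75,0,0,0,0]]' 35
python3 -m jog '[[1,0,0,0,0],[1,0,0,0,0],[1,0,0,0,0],[1,0,0,0,0],[1,0,0,0,0]]'
python3 -m jog '[[1,0,0,0,0],[1,0,0,-0.02,0],[1,0,0,-0.04,0],[1,0,0,-0.04,0],[1,0,0,0,0]]'
python3 -m jog '[[1,0,0,0,0],[1,0,0,0,0]]'
python3 -c "
from h import *
go(.5964-.0297,-.1466+.0044,.0215,171.5)"
```

```text
clock: 27.65
tcp_pos: [0.4265, -0.1512, 0.0168]
orientation: [-0.0, 0.075, 0.997, 0.0]
wrist_force: [0.1, -0.0, -0.0]
finger_gap: 0.0749
grip_force: 0.0
clock: 28.07
tcp_pos: [0.4276, -0.152, 0.0183]
orientation: [0.002, 0.075, 0.997, -0.001]
wrist_force: [0.2, -0.2, 6.8]
finger_gap: 0.0482
grip_force: 35.9
clock: 28.48
tcp_pos: [0.4301, -0.1535, 0.1241]
orientation: [0.005, 0.075, 0.997, -0.003]
wrist_force: [1.6, -1.5, -0.5]
finger_gap: 0.0485
grip_force: 36.8
clock: 28.65
tcp_pos: [0.4262, -0.1513, 0.1171]
orientation: [0.001, 0.075, 0.997, -0.0]
wrist_force: [-1.1, 0.7, -1.2]
finger_gap: 0.0485
grip_force: 36.8
t 28.65 tcp [ 0.4262 -0.1513  0.1171] yaw 171.4 gap 0.0485 grip 36.8 F [-1.1  0.7 -1.2] | shift mm [-137.4   30.2   95.8] turn -0.14492019876115592
```

```bash

python3 -m jog '[[1,-0.0345,0.0075,0,0],[1,-0.0345,0.0075,0,0],[1,-0.034,0.0075,0,0],[1,-0.034,0.0075,0,0],[1,0,0,0,0]]'
python3 -m jog '[[1,0,0,0.035,0],[1,0,0,0.035,0],[1,0,0,0.02,0],[1,0,0,0.004,0],[1,0,0,0,0]]'
python3 -m jog '[[1,0,0,0.001,0],[1,0,0,0,0],[1,0,0,0,0]]'
python3 -c "
from h import *
go(.5964-.0297,-.1466+.0044,.0215,171.5)"
```

```text
clock: 29.07
tcp_pos: [0.571, -0.142, 0.1142]
orientation: [0.001, 0.074, 0.997, 0.0]
wrist_force: [0.7, -0.6, -0.6]
finger_gap: 0.0485
grip_force: 36.8
clock: 29.48
tcp_pos: [0.5631, -0.1411, 0.0196]
orientation: [-0.003, 0.075, 0.997, 0.001]
wrist_force: [-0.5, 0.5, -0.3]
finger_gap: 0.0486
grip_force: 42.4
clock: 29.73
tcp_pos: [0.5654, -0.1421, 0.021]
orientation: [-0.001, 0.075, 0.997, 0.0]
wrist_force: [0.9, -0.0, -1.1]
finger_gap: 0.0488
grip_force: 42.4
t 29.73 tcp [ 0.5654 -0.1421  0.021 ] yaw 171.3 gap 0.0488 grip 42.4 F [ 0.9 -0.  -1.1] | shift mm [-1.3  0.1 -0.5] turn -0.15978374802011786
```

```bash

python3 -m jog '[[-0.45,0,0,0,0],[-0.45,0,0,0,0],[-0.45,0,0,0,0],[-0.45,0,0,-0.02,0],[-0.45,0,0,-0.03,0]]'
python3 -m jog '[[-0.45,0,0,-0.04,0],[-0.45,0,0,-0.04,0],[-0.45,0.04,0,-0.03,0],[-0.45,0.04,0,0,0],[-0.45,0.04,0,0,0]]'
python3 -m jog '[[-0.45,0.04,0,0,0],[-0.45,0,0,0,0],[-0.45,0,0,0,0],[-0.45,0,0,0,0]]'
python3 -c "
from h import *
c=cam('scene'); save(c,'end.png',(140,150,500,290),2.2)
go(.45,-.15,.15)"
```

```text
clock: 30.15
tcp_pos: [0.5635, -0.1412, 0.0693]
orientation: [-0.003, 0.075, 0.997, 0.001]
wrist_force: [-0.1, -0.0, -0.2]
finger_gap: 0.0619
grip_force: 0.0
clock: 30.57
tcp_pos: [0.4547, -0.1258, 0.1789]
orientation: [0.003, 0.075, 0.997, -0.001]
wrist_force: [-0.8, 0.3, -0.6]
finger_gap: 0.0614
grip_force: 0.0
clock: 30.9
tcp_pos: [0.4152, -0.1195, 0.1774]
orientation: [0.001, 0.076, 0.997, -0.001]
wrist_force: [-0.6, 0.1, 0.2]
finger_gap: 0.062
grip_force: 0.0
t 30.95 tcp [ 0.4158 -0.1198  0.1774] yaw 171.3 gap 0.0619 grip 0.0 F [ 0.3 -0.9  0.1] | shift mm [-38.3 -24.7  27.5] turn None
```

View pics/end.png

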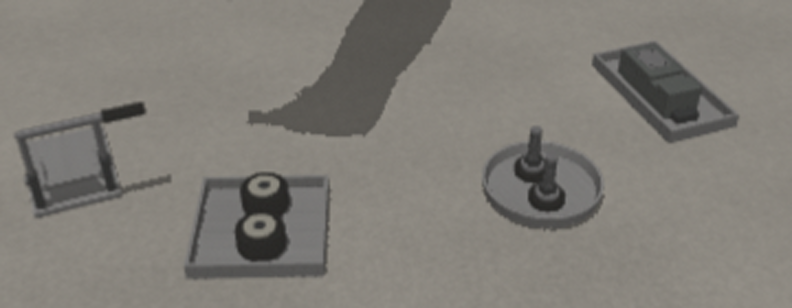

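All the parts are in place: rollers at (265,195) and (260,235), feet at (535,155) and (550,190), and the acceptor flat in its tray at (660,80). I'm handing in.

```bash
python3 -c "
from workcell import env
print(env.hand_in())"
```

```text
the job is handed in; nothing more can be done
None
```

The job is handed in at about 31 s on the robot's clock: both rollers lie flat in the square tray, both feet stand in the dish, and the acceptor lies lengthwise in the long tray, taken out after the bar was swung up; the hand-in returned no verdict, so the placing is confirmed only by the last camera picture.

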